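# Run a ratchet jack up three strokes under an overhanging rail

## Task

A steel rail is clamped in the bench vise and its free end hangs out unsupported; the small ratchet jack standing under it must be run up close beneath it. Work the jack's lever through exactly three full strokes, each from its upper stop down to its lower stop, so that the saddle climbs three teeth without being driven against the rail, and leave the lever down. Keep the arm off the rail and the vise, disturb nothing else on the bench, and let go.

Things in the scene. Friction and masses are not known exactly. Their poses are not given: they have to be found in the camera images.
- drawbar: fixed: a primer-brown box-section steel tube, 50 mm wide, 100 mm tall, 558 mm long, level, underside 215 mm above the bench, gripped by a heavy bench vise 255 mm along its own +y (to the robot's right). Origin on the bench under the tube's axis; the tube runs along its y axis, its open free end at y = -208 mm. The vise is 275 mm high; its screw and handle stand out 230 mm towards the robot
- jack: fixed: grey cast ratchet jack under the rail, base 94 x 130 mm, two open cheeks up to 129 mm high and 52 mm across. Origin on the bench under its toothed rack (z up). Its lever lies in its y-z plane and points to its own -y (to the robot's left), out under the free end of the rail. The lever's fulcrum is a pin along x at y = -59, z = 105 mm
- jack_lever (a joint): lever angle, rad: 0 at the upper stop (rising outwards 0.40 above level), growing as the outer end goes down, 0.66 at the lower stop (0.26 below level). Stays where it is left; takes about 7 N at the grip going down, up to 10 N going up as the pawl clicks over a tooth. To gain a tooth it must first come up past 0.10, then go down past 0.56; the first 0.2 of a down stroke is idle
- lever_grip (a point): point on the lever's axis, 160 mm from the fulcrum, in its round black rubber grip (26 mm thick, from 105 to 175 mm, the lever's end; straight bar). At the upper stop it is 167 mm high, just under the rail's end face (+-7 mm along the rail) and 48 mm below its underside: a gripper coming straight down strikes the rail; come in leaning some 35 degrees away from the rail, a finger either side of the bar
- jack_rack (a joint): height of the rack and saddle above their start, m; one tooth = 0.013. While the lever is down the lifting pawl carries the rack up to 5 mm above the tooth gained; as the lever goes up it settles on the holding pawl 0.7 mm below the full tooth (0.0123, 0.0253, 0.0383). At 0.0495 the saddle meets the rail
- saddle_top (a point): centre of the top of the jack's round steel saddle, 54 mm across, on top of the rack; 165 mm above the bench at the start
- wrench: loose combination wrench, 200 mm, lying flat; origin under its middle. Leave it alone
- hammer: loose hammer, 280 mm, lying flat; origin under its middle. Leave it alone
- lube_can: loose grey spray can, 60 mm across, 190 mm tall, standing beside the rail on the robot's side; origin at the centre of its underside. Leave it alone
- chock: loose wooden block 100 x 75 x 45 mm beyond the rail; origin at the centre of its underside. Leave it alone
- pulley: loose cast-iron belt pulley, 120 mm across, 42 mm high, lying flat; origin at the centre of its underside. Leave it alone
- carton: small closed carton 130 x 100 x 75 mm; origin at the centre of its underside. Leave it alone
- mug: white mug, 82 mm across, 95 mm tall; origin at the centre of its underside. Leave it alone

How it is judged:
By the outcome, as a careful person would: the job done as asked, in the order asked, and still so for the second after the job is handed in, with the robot touching nothing.
It also fails if it takes over 50 s, if anything falls off the work surface, if the arm or the gripper's body presses on something with over 40 N, if the wrist force passes 120 N, or if a joint passes its speed limit or range.

## Robot

A 7-joint arm with a two-finger parallel gripper is mounted at the origin on the work surface. World frame = base frame: x ahead of the robot, y to its left, z up, the work surface at z = 0. Lengths are in m, angles in rad, forces in N, time in s.
With the tool pointing down it reaches from about 0.4 to 0.85 m from the base axis. Payload 6.9 kg.
Tool frame: the origin (TCP) lies on the centre line of the jaws, within the pads' length; the fingertips stand ctrl.tip_reach ahead of it and the grasp point (between the pads) lies 5 mm behind it (ctrl.tip_reach is the distance from the TCP to the fingertips, in m); z points along the fingers, y is the direction in which the jaws open and shut (so a half turn about z gives the same grasp; the last joint's range is limited). The gripper opens to 85 mm and grips with 20 to 120 N. Pads are 22 mm wide; open, the fingers measure 114 mm over their backs; the gripper's body (76 mm by 85 mm) begins 54 mm behind the grasp point. The pads swing forward as they close: fully open they stand 13 mm farther back than shut.
Start: joints at [-1.238, 0.507, -0.238, 1.5, 0.126, 1.149, -0.155], TCP at [0.141, 0.609, 0.245] pointing down, gripper open.
Joint ranges: [-3.08, 3.08], [-0.24, 2.05], [-1.43, 1.35], [0, 2.5], [-1.52, 4.66], [0.17, 1.96], [-2.89, 2.89]. Speed limits (rad/s): [2.39, 2.39, 3.14, 3.14, 3.14, 3.14, 3.14].

## Interface

Orientations are given as a 3x3 rotation matrix whose columns are the frame's x, y, z axes.
In Python, from plant import monitor, camera, camera_params, order, models, ctrl gives the robot as it stands.
- The arm moves only by the tool servo_tool, never from a script. Its argument "steps" is a list of rows, each a list of 3 entries, a list of its own where there are three numbers: the opening, from 0 (shut) to 1 (fully open), then the shift along the tool's x, y, z normalised to -1 to 1, where 1 is 0.025 m, then the turn, a rotation vector about the tool's x, y, z normalised to -1 to 1, where 1 is 0.1 rad. A call has 1 to 8 rows; each row shifts and turns the commanded pose from where the row before left it, along the tool's axes as they then stand; what a row does not reach is not made up. A row lasts 1/12 s, in which the tool goes at most 41.7 mm and 7.16 degrees, less where a joint would pass 70% of its speed; a pose out of reach is approached as far as the arm can. A call with a number of a shift or a turn outside -1 to 1 is refused whole. A call with a gripper value outside its range is refused whole. The fingers move at their own pace and stop on an object; "squeeze" is the grip in N (left out, the last holds). Time passes only in rows, so rows that do not move let the fingers close. It gives the time, the measured TCP pose, the force and the opening at its end, in the units of the state.
- monitor.get_state(): the state, without advancing time (a new reading comes with each control period).
- camera(name): name is "scene" or "top" or "wrist"; returns the picture (420x560x3 uint8, red, green, blue); there is no depth.
- camera_params(name): a dict with "fx", "fy", "cx", "cy" (pixels), "D" ([k1, k2, p1, p2, k3] as OpenCV has them; the pictures are not rectified), "R" (3x3) and "t" (3): a world point X has camera coordinates R X + t. Camera axes: x right, y down, z forward; pixel columns grow to the right and rows downward; lengths in m; the calibration is good to about 2 mm. A picture is of the moment at which its call begins: read the wrist's pose just before it. camera_params takes no time and is no camera call; for the wrist camera it gives the pose at the moment of the call.
- order.finish_job(): hands the job in, once; it reports no verdict.
Trained networks look in the newest picture that a camera, given by its name, has taken for a name from the list of things; names that differ only in an ending like _2 or _b are one class to them, and where a whole thing is asked for, a point or a joint stands for the part that bears it (a point fixed in the world has none). Each returns a list of dicts, best first, with "score" (0 to 1); they miss things now and then, are a little off and sometimes report something else, mostly with a low value. They report only what shows in the picture. A call takes as long as a camera call.
- models.search_frame(label, camera): "extent" ([left, top, right, bottom] in pixels, round what is visible of it).
- models.regions_of(label, camera): "pixels" (420x560 bool, what is visible of it) and "extent" ([left, top, right, bottom] in pixels, round what is visible of it).
The state is a dict: "time": time; "joint_positions": joint angles; "dq": joint speeds; "joint_efforts": joint torques, N m; "ee_pos": TCP position; "tcp_rot": TCP orientation; "force": force on the tool from outside, world axes, zero at the start; "ft_torque": the same for the moment, N m; "grip_width": finger opening in m.
Only numpy, scipy, OpenCV 4.12 (cv2) and the standard library are available. Lean on these libraries where they do the work, as an engineer would, in place of code of your own. Each camera call takes 0.05 s, during which the arm holds its last target.

## Working session

There is one attempt and no reset: what is moved stays moved. The work goes in short steps, Python scripts to look and compute and a tool call to move; the robot and the scene stay as the last step left them, time stands still between calls to the robot, and variables do not carry over. Pictures are saved under pics/ and viewed, and the job is handed in when it is done.

Besides the shell and the picture viewer there is one more tool, called as a command line: name --argument value ..., lists and objects as JSON in quotes. servo_tool: Moves the arm, as the interface text tells. Its arguments: {"type":"object","properties":{"steps":{"type":"array","items":{"type":"array"}},"squeeze":{"type":"number"}},"required":["steps"]}

```bash
mkdir -p pics; ls; python3 - <<'E'
from plant import monitor,camera,camera_params,ctrl
import cv2
s=monitor.get_state();print(s['time'],s['ee_pos'],s['tcp_rot'],s['grip_width'],ctrl.tip_reach)
for n in ['scene','top']:
    cv2.imwrite(f'pics/{n}0.png',camera(n)[:,:,::-1]);p=camera_params(n);print(n,p)
E
```

```text
pics
0.0 [0.14112187 0.60836364 0.24443022] [[-9.74178934e-01  2.25777107e-01 -3.19084208e-04]
 [ 2.25777316e-01  9.74177340e-01 -1.76445748e-03]
 [-8.75295007e-05 -1.79093928e-03 -9.99998392e-01]] 0.08536776197979544 0.014
scene {'fx': 497.2253545815986, 'fy': 497.2253545815986, 'cx': 276.22646190405146, 'cy': 205.9495706614564, 'D': array([-0.07698001,  0.        ,  0.        ,  0.        ,  0.        ]), 'R': array([[ 0.58160254,  0.81339437,  0.0113178 ],
       [ 0.56049536, -0.39061087, -0.73025208],
       [-0.58956207,  0.43106003, -0.68308404]]), 't': array([-0.42066191, -0.14767997,  1.64022857])}
top {'fx': 479.90777829987934, 'fy': 479.90777829987934, 'cx': 276.6791237299368, 'cy': 208.07436863172086, 'D': array([-0.09655474,  0.        ,  0.        ,  0.        ,  0.        ]), 'R': array([[-0.00673884, -0.99960614,  0.02724247],
       [-0.99455167,  0.00386572, -0.10417309],
       [ 0.10402674, -0.02779605, -0.99418601]]), 't': array([0.12224882, 0.53595671, 1.1149843 ])}
```

View pics/scene0.png

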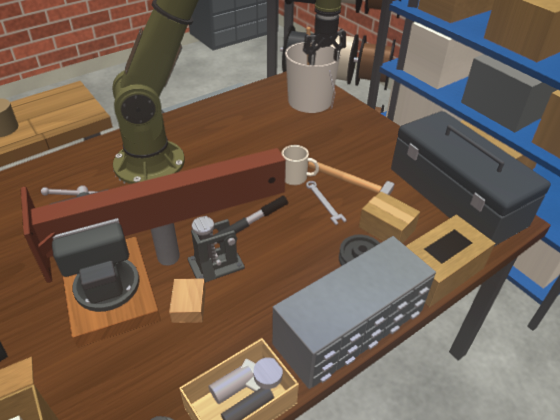

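View pics/top0.png

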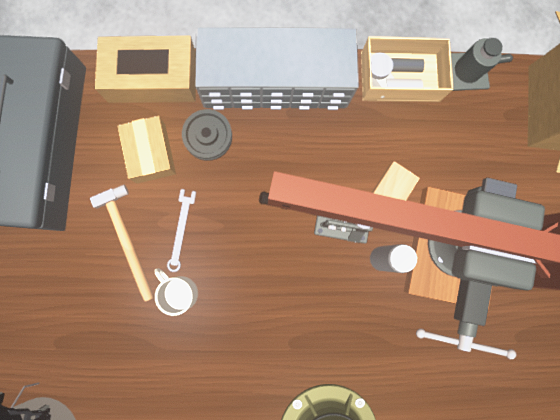

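```bash
cat > h.py <<'E'
import numpy as np,cv2
from plant import monitor,camera,camera_params,models,ctrl
def K(p): return np.array([[p['fx'],0,p['cx']],[0,p['fy'],p['cy']],[0,0,1]])
def ray(p,uv):
    u=cv2.undistortPoints(np.array([[uv]],float),K(p),p['D'])[0,0]
    d=p['R'].T@np.array([u[0],u[1],1]); o=-p['R'].T@p['t']; return o,d/np.linalg.norm(d)
def atz(p,uv,z):
    o,d=ray(p,uv); return o+d*(z-o[2])/d[2]
def proj(p,X):
    X=np.atleast_2d(np.array(X,float)); return cv2.projectPoints(X,cv2.Rodrigues(p['R'])[0],p['t'],K(p),p['D'])[0][:,0]
def tri(l):
    A=0;b=0
    for p,uv in l:
        o,d=ray(p,uv);M=np.eye(3)-np.outer(d,d);A=A+M;b=b+M@o
    X=np.linalg.solve(A,b); return X,[np.linalg.norm((np.eye(3)-np.outer(ray(p,uv)[1],ray(p,uv)[1]))@(X-ray(p,uv)[0])) for p,uv in l]
E
python3 - <<'E'
from h import *
a=cv2.imread('pics/scene0.png');b=cv2.imread('pics/top0.png')
cv2.imwrite('pics/sc1.png',cv2.resize(a[180:300,160:320],None,fx=5,fy=5,interpolation=cv2.INTER_CUBIC))
cv2.imwrite('pics/tc1.png',cv2.resize(b[150:270,250:410],None,fx=5,fy=5,interpolation=cv2.INTER_CUBIC))
for n in ['scene','top']:
    p=camera_params(n);print(-p['R'].T@p['t'])
    camera(n)
    for l in ['jack','jack_lever','lever_grip','saddle_top','drawbar','lube_can','chock','mug']:
        r=models.search_frame(l,n); print(n,l,[(round(q['score'],2),np.round(q['extent'],1)) for q in r[:2]])
E
```

```text
[ 1.29444853 -0.42255835  1.01733133]
scene jack [(0.72, array([190.8, 196.3, 290.4, 282.7])), (0.27, array([306.1, 179.4, 347.4, 225.8]))]
scene jack_lever [(0.59, array([217.6, 193.6, 287.7, 233.3]))]
scene lever_grip [(0.58, array([217.6, 193.4, 287.7, 240.6]))]
scene saddle_top [(0.68, array([149.6, 224.5, 180.7, 263.1])), (0.42, array([361.9, 193.6, 421.4, 242.6]))]
scene drawbar [(0.87, array([ 20.2, 151.9, 285.6, 347.5]))]
scene lube_can [(0.59, array([150.4, 222.1, 180.4, 263.7]))]
scene chock [(0.81, array([167.9, 278.1, 203. , 323.7]))]
scene mug [(0.71, array([286. , 143.8, 317. , 182.7]))]
[0.41787227 0.15112098 1.1610037 ]
top jack [(0.92, array([258.3, 189.6, 371.4, 243. ]))]
top jack_lever [(0.57, array([260.4, 195.8, 269. , 205. ]))]
top lever_grip [(0.7, array([257.2, 188.7, 268.6, 205.5])), (0.38, array([150.6, 268.6, 198.5, 315.9]))]
top saddle_top []
top drawbar [(0.89, array([264.6, 170.7, 559.7, 357.2])), (0.72, array([371.9, 161.1, 419.5, 197.4]))]
top lube_can [(0.65, array([368. , 242.6, 417. , 273.6]))]
top chock [(0.56, array([371.3, 162.8, 417.4, 199.5]))]
top mug [(0.65, array([155.8, 274.2, 199.5, 315.9]))]
```

View pics/sc1.png

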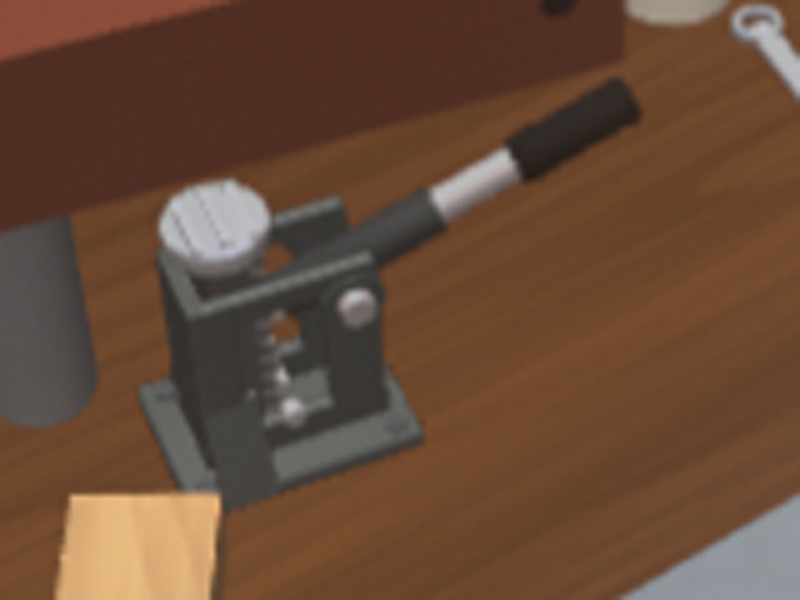

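View pics/tc1.png

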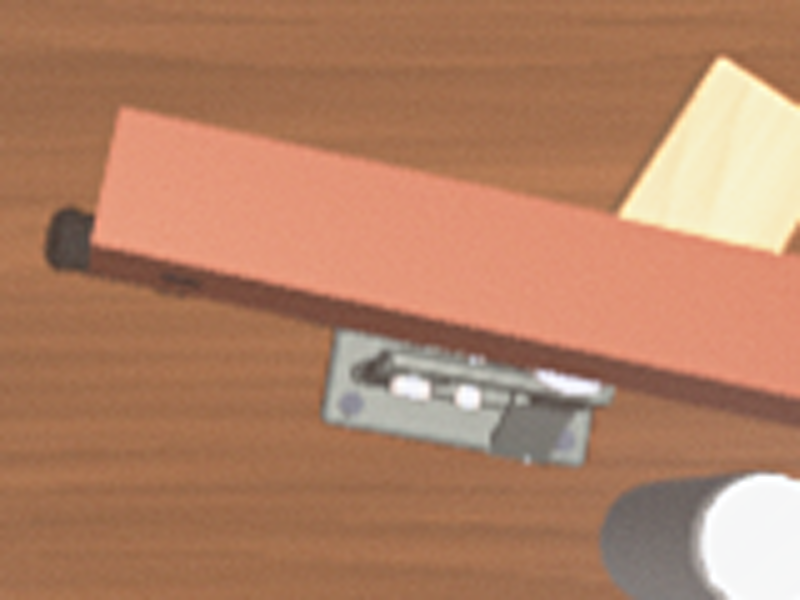

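```bash
python3 - <<'E'
from h import *
from scipy.optimize import least_squares
S=camera_params('scene');T=camera_params('top')
# rail from top at z=.315
for uv in [(274.4,171.4),(268.4,199.2),(409.6,200.6),(410,229)]: print('rail',atz(T,uv,.315))
A=atz(T,(274.4,171.4),.315);B=atz(T,(268.4,199.2),.315);C=atz(T,(409.6,200.6),.315)
print('w',np.linalg.norm(A-B),'yaw',np.arctan2(*(C-A)[[1,0]]))
print('base corners z=.01',[np.round(atz(T,u,.01),3) for u in [(314.6,234),(366.6,243.2)]],[np.round(atz(S,u,.01),3) for u in [(188,258),(205,281),(244,267.4)]])
print('saddle',atz(S,(202.6,224.4),.165))
print('tip',tri([(S,(285.6,200)),(T,(261,198.2))]))
def W(q,P):
    c,s=np.cos(q[2]),np.sin(q[2]); return np.array([q[0]+c*P[0]-s*P[1],q[1]+s*P[0]+c*P[1],P[2]])
def lev(q,r):
    a=0.40-q[3]; return W(q,(0,-.059-r*np.cos(a),.105+r*np.sin(a)))
h=.012
def f(q):
    o=[];add=lambda p,X,uv:o.extend(proj(p,X)[0]-uv)
    add(S,W(q,(0,0,.165)),(202.6,224.4))
    add(S,lev(q,.175),(285.6,200.0)); add(S,lev(q,.105),(262.8,211))
    add(T,lev(q,.175),(261,198.2))
    add(S,W(q,(-.028,-.059,.105)),(231.4,241.4))
    ym,yM=q[4],q[4]+.13
    add(T,W(q,(.047,ym,q[5])),(314.6,234));add(T,W(q,(.047,yM,q[5])),(366.6,243.2))
    add(S,W(q,(.047,yM,q[5])),(188,258));add(S,W(q,(-.047,yM,q[5])),(205,280));add(S,W(q,(-.047,ym,q[5])),(244,266.5))
    return np.array(o)
r=least_squares(f,[.63,-.05,3.3,0.1,-.08,.01],loss='soft_l1');q=r.x
print(q,np.round(r.fun.reshape(-1,2),1))
print('grip',lev(q,.16),'upper',lev([*q[:3],0],.16),'lower',lev([*q[:3],.66],.16))
E
```

```text
rail [0.57235048 0.13110051 0.315     ]
rail [0.52229673 0.1420691  0.315     ]
rail [ 0.51901457 -0.1124198   0.315     ]
rail [ 0.46775077 -0.11134503  0.315     ]
w 0.05124147025480917 yaw -1.786412053591122
base corners z=.01 [array([0.475, 0.028, 0.01 ]), array([ 0.452, -0.098,  0.01 ])] [array([ 0.456, -0.098,  0.01 ]), array([ 0.549, -0.1  ,  0.01 ]), array([0.569, 0.007, 0.01 ])]
saddle [ 0.51024875 -0.06831766  0.165     ]
tip (array([0.54432589, 0.15580031, 0.15324486]), [np.float64(0.00021641100086117033), np.float64(0.0002164110008612627)])
[ 0.50729408 -0.06696194  2.97726585  0.10597868 -0.09026239  0.01018138] [[-0.1 -0.9]
 [ 0.3 -0.8]
 [-0.4  1.6]
 [-0.2 -0.1]
 [-0.6 -1. ]
 [-0.7 -0.2]
 [ 0.3 -1. ]
 [-0.3 -0.3]
 [-5.3  2.9]
 [ 2.4 -0.5]]
grip [0.54199667 0.14231413 0.15136853] upper [0.54105375 0.13662775 0.16730693] lower [0.54224019 0.14378268 0.06386711]
```

servo_tool --steps '[[1,[0,0,-1],[0,0,0]],[1,[0,0,-1],[0,0,0]],[1,[0,0,-1],[0,0,0]],[1,[0,0,-1],[0,0,0]],[1,[0,0,-1],[0,0,0]],[1,[0,0,-0.6],[0,0,0]]]'

```text
time: 1.5
ee_pos: [0.1412, 0.6092, 0.3883]
tcp_rot: [[-0.974, 0.226, 0.001], [0.226, 0.974, 0.003], [0.0, 0.003, -1.0]]
force: [0.3, 0.1, -0.6]
grip_width: 0.0854
```

```bash
cat > plan.py <<'E'
from h import *
from scipy.spatial.transform import Rotation as Ro
import json
u=np.array([.163,.987,0]);u/=np.linalg.norm(u);n=np.array([u[1],-u[0],0]);Z=np.array([0,0,1.])
def Rt(th):  # lean th rad
    z=-np.sin(th)*u-np.cos(th)*Z; return np.c_[np.cross(n,z),n,z]
def plan(p,R,N=None,op=1,p0=None,R0=None,dec=2):
    s=monitor.get_state(); p0=s['ee_pos'] if p0 is None else p0; R0=s['tcp_rot'] if R0 is None else R0
    rv=Ro.from_matrix(R0.T@R).as_rotvec(); d=np.array(p)-p0
    m=max(np.linalg.norm(d)/.024,np.abs(rv).max()/.095); N=N or int(np.ceil(m))
    rows=[];pc=p0.copy();Rc=R0.copy()
    for i in range(N):
        tgt=p0+d*(i+1)/N
        sh=np.clip(np.round(Rc.T@(tgt-pc)/.025,dec),-1,1); tu=np.round(rv/N/.1,dec)
        pc=pc+Rc@sh*.025; Rc=Rc@Ro.from_rotvec(tu*.1).as_matrix(); rows.append([op,sh.tolist(),tu.tolist()])
    print('N',N,'err',np.round(p-pc,4))
    for i in range(0,N,8): print(json.dumps(rows[i:i+8]).replace(' ',''))
E
python3 - <<'E'
from plan import *
s=monitor.get_state();print(s['ee_pos'],s['time'],s['force'])
L=np.array([.5415,.1415,.16]); th=np.radians(45); R=Rt(th)
plan(L-R[:,2]*.16,R)
E
```

```text
[0.14116964 0.60923287 0.38833018] 1.5 [ 0.25696339  0.08584221 -0.59529871]
N 24 err [-0.     -0.0001 -0.0001]
[[1,[-0.81,-0.42,0.19],[0.25,-0.26,0.59]],[1,[-0.84,-0.37,0.22],[0.25,-0.26,0.59]],[1,[-0.84,-0.31,0.25],[0.25,-0.26,0.59]],[1,[-0.86,-0.26,0.29],[0.25,-0.26,0.59]],[1,[-0.86,-0.19,0.3],[0.25,-0.26,0.59]],[1,[-0.86,-0.14,0.34],[0.25,-0.26,0.59]],[1,[-0.86,-0.08,0.36],[0.25,-0.26,0.59]],[1,[-0.85,-0.02,0.39],[0.25,-0.26,0.59]]]
[[1,[-0.85,0.04,0.4],[0.25,-0.26,0.59]],[1,[-0.82,0.1,0.43],[0.25,-0.26,0.59]],[1,[-0.81,0.16,0.44],[0.25,-0.26,0.59]],[1,[-0.79,0.22,0.46],[0.25,-0.26,0.59]],[1,[-0.76,0.28,0.48],[0.25,-0.26,0.59]],[1,[-0.72,0.33,0.48],[0.25,-0.26,0.59]],[1,[-0.7,0.39,0.5],[0.25,-0.26,0.59]],[1,[-0.66,0.43,0.5],[0.25,-0.26,0.59]]]
[[1,[-0.61,0.49,0.51],[0.25,-0.26,0.59]],[1,[-0.57,0.54,0.51],[0.25,-0.26,0.59]],[1,[-0.53,0.58,0.51],[0.25,-0.26,0.59]],[1,[-0.48,0.62,0.51],[0.25,-0.26,0.59]],[1,[-0.43,0.67,0.5],[0.25,-0.26,0.59]],[1,[-0.37,0.7,0.5],[0.25,-0.26,0.59]],[1,[-0.32,0.73,0.49],[0.25,-0.26,0.59]],[1,[-0.26,0.76,0.47],[0.25,-0.26,0.59]]]
```

servo_tool --steps '[[1,[-0.81,-0.42,0.19],[0.25,-0.26,0.59]],[1,[-0.84,-0.37,0.22],[0.25,-0.26,0.59]],[1,[-0.84,-0.31,0.25],[0.25,-0.26,0.59]],[1,[-0.86,-0.26,0.29],[0.25,-0.26,0.59]],[1,[-0.86,-0.19,0.3],[0.25,-0.26,0.59]],[1,[-0.86,-0.14,0.34],[0.25,-0.26,0.59]],[1,[-0.86,-0.08,0.36],[0.25,-0.26,0.59]],[1,[-0.85,-0.02,0.39],[0.25,-0.26,0.59]]]'

```text
time: 2.17
ee_pos: [0.2812, 0.4893, 0.3471]
tcp_rot: [[-0.749, 0.655, 0.094], [0.615, 0.742, -0.267], [-0.245, -0.142, -0.959]]
force: [0.2, 0.0, -0.1]
grip_width: 0.0853
```

servo_tool --steps '[[1,[-0.85,0.04,0.4],[0.25,-0.26,0.59]],[1,[-0.82,0.1,0.43],[0.25,-0.26,0.59]],[1,[-0.81,0.16,0.44],[0.25,-0.26,0.59]],[1,[-0.79,0.22,0.46],[0.25,-0.26,0.59]],[1,[-0.76,0.28,0.48],[0.25,-0.26,0.59]],[1,[-0.72,0.33,0.48],[0.25,-0.26,0.59]],[1,[-0.7,0.39,0.5],[0.25,-0.26,0.59]],[1,[-0.66,0.43,0.5],[0.25,-0.26,0.59]]]'

```text
time: 2.83
ee_pos: [0.4217, 0.3698, 0.3087]
tcp_rot: [[-0.347, 0.937, 0.047], [0.788, 0.318, -0.527], [-0.509, -0.145, -0.848]]
force: [0.1, 0.5, -0.2]
grip_width: 0.0852
```

```bash
python3 - <<'E'
from plan import *
s=monitor.get_state();print(s['ee_pos'],s['time'],s['force'],s['joint_positions'])
L=np.array([.5415,.1415,.16]); th=np.radians(45); R=Rt(th)
plan(L-R[:,2]*.16,R)
E
```

```text
[0.42167128 0.36982434 0.30872355] 2.8333 [ 0.12572182  0.45538901 -0.18194739] [-1.04517666  0.59594461  0.13426302  1.30578382  0.29253412  1.66577764
 -0.58484253]
N 8 err [-0.     -0.      0.0001]
[[1,[-0.61,0.49,0.49],[0.24,-0.25,0.59]],[1,[-0.56,0.53,0.5],[0.24,-0.25,0.59]],[1,[-0.53,0.58,0.49],[0.24,-0.25,0.59]],[1,[-0.47,0.62,0.49],[0.24,-0.25,0.59]],[1,[-0.42,0.66,0.49],[0.24,-0.25,0.59]],[1,[-0.37,0.69,0.48],[0.24,-0.25,0.59]],[1,[-0.32,0.73,0.48],[0.24,-0.25,0.59]],[1,[-0.26,0.75,0.46],[0.24,-0.25,0.59]]]
```

servo_tool --steps '[[1,[-0.61,0.49,0.49],[0.24,-0.25,0.59]],[1,[-0.56,0.53,0.5],[0.24,-0.25,0.59]],[1,[-0.53,0.58,0.49],[0.24,-0.25,0.59]],[1,[-0.47,0.62,0.49],[0.24,-0.25,0.59]],[1,[-0.42,0.66,0.49],[0.24,-0.25,0.59]],[1,[-0.37,0.69,0.48],[0.24,-0.25,0.59]],[1,[-0.32,0.73,0.48],[0.24,-0.25,0.59]],[1,[-0.26,0.75,0.46],[0.24,-0.25,0.59]]]'

```text
time: 3.5
ee_pos: [0.5605, 0.2536, 0.2722]
tcp_rot: [[0.112, 0.987, -0.118], [0.7, -0.163, -0.696], [-0.706, -0.005, -0.708]]
force: [0.2, 0.3, 0.1]
grip_width: 0.0856
```

```bash
python3 - <<'E'
from plan import *
s=monitor.get_state();print(s['ee_pos'],s['time'],s['force'],s['joint_positions'])
L=np.array([.5415,.1415,.16]); th=np.radians(45); R=Rt(th)
print(s['tcp_rot'],R)
for n_ in ['wrist','scene']: cv2.imwrite(f'pics/{n_}2.png',camera(n_)[:,:,::-1])
print(models.search_frame('lever_grip','wrist'))
p=camera_params('wrist');print(p, -p['R'].T@p['t'])
E
```

```text
[0.56053152 0.25359971 0.27224103] 3.5 [0.15901031 0.28256916 0.06267015] [-0.85616709  0.82780978  0.31900995  1.10519056  0.32574818  1.78765915
 -0.75099172]
[[ 0.11214642  0.98664382 -0.11814038]
 [ 0.69955791 -0.16282706 -0.69577732]
 [-0.70572084 -0.0046171  -0.70847496]] [[ 0.1152159   0.986636   -0.1152159 ]
 [ 0.69765701 -0.16293989 -0.69765701]
 [-0.70710678  0.         -0.70710678]]
[{'extent': [271.0, 174.5, 303.9, 246.1], 'score': 0.9}]
{'fx': 351.85024527981426, 'fy': 351.85024527981426, 'cx': 285.7713524344989, 'cy': 212.31922894009418, 'D': array([-0.07787984,  0.        ,  0.        ,  0.        ,  0.        ]), 'R': array([[ 0.98643257, -0.16408503, -0.00518485],
       [-0.07387532, -0.47187877,  0.87856296],
       [-0.14660565, -0.86626008, -0.47759842]]), 't': array([-0.51058329, -0.04499495,  0.57447722])} [0.58455358 0.39263545 0.31125301]
```

View pics/wrist2.png

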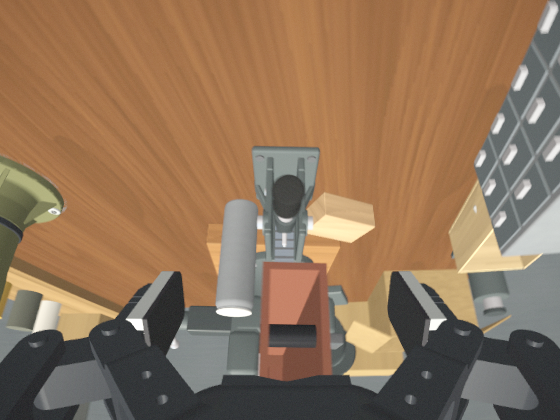

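View pics/scene2.png

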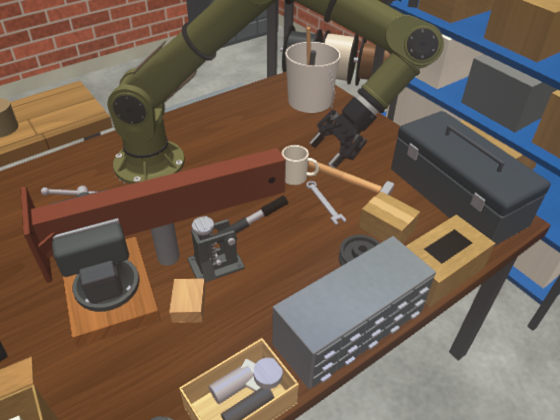

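```bash
python3 - <<'E'
from plan import *
q=[.5073,-.0670,2.97727,.106]
def W(P):
    c,s=np.cos(q[2]),np.sin(q[2]); return np.array([q[0]+c*P[0]-s*P[1],q[1]+s*P[0]+c*P[1],P[2]])
p=camera_params('wrist')
im=cv2.imread('pics/wrist2.png');im=cv2.resize(im[120:300,180:420],None,fx=3.3,fy=3.3,interpolation=cv2.INTER_CUBIC)
def mark(X,c):
    v=proj(p,X)[0];print(np.round(v,1));cv2.circle(im,tuple(int(round(k)) for k in (v-[180,120]+.5)*3.3),3,c,-1)
for a,c in [(.106,(0,255,0)),(0,(255,0,0)),(.2,(255,255,0))]:
    for r in [.175,.105]:
        mark(W((0,-.059-r*np.cos(.4-a),.105+r*np.sin(.4-a))),c)
for x in (-.047,.047): mark(W((x,-.09,.012)),(0,0,255))
mark(W((0,0,.165)),(255,0,255))
# rail end
e=np.array([np.cos(-1.787+np.pi),np.sin(-1.787+np.pi),0]);k=np.array([e[1],-e[0],0])
c0=(np.array([.57235,.1311,0])+np.array([.5223,.14207,0]))/2
for s_ in(-1,1):
  for z in (.215,.315): mark(c0+k*.025*s_+[0,0,z],(0,255,255))
cv2.imwrite('pics/w2m.png',im)
E
```

```text
[285.7 184.9]
[285.8 204.3]
[285.5 207.5]
[285.8 215.3]
[285.8 165.9]
[285.9 194.9]
[321.1 150.7]
[251.5 150.5]
[285.8 281.2]
[261.  261.7]
[255.7 405.1]
[325.1 263.2]
[331.5 405.3]
```

View pics/w2m.png

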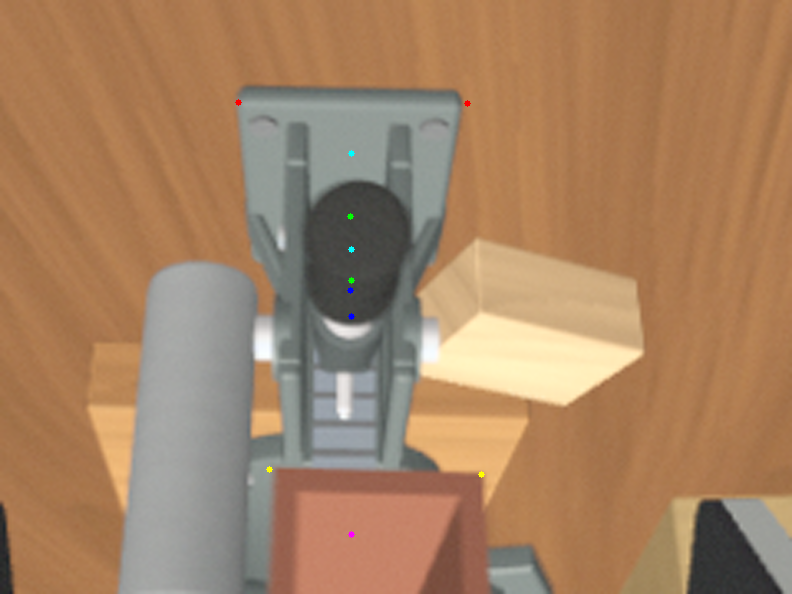

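```bash
sed -i 's/u=np.array(\[.163,.987,0\])/u=np.array([.183,.983,0])/' plan.py; cat >> plan.py <<'E'
F=np.array([.516,-.0088,.105])
def lv(a,r=.163): return F+r*(np.cos(.4-a)*u+np.sin(.4-a)*Z)
E
python3 - <<'E'
from plan import *
R=Rt(np.radians(43)); print(lv(.09)); 
plan(lv(.09),R,N=10)
E
```

```text
[0.54441031 0.1438084  0.15472456]
N 10 err [-0.     -0.0001 -0.    ]
[[1,[0.02,0.01,0.64],[0.01,0.03,0.02]],[1,[0.02,0.01,0.64],[0.01,0.03,0.02]],[1,[0.01,0.01,0.64],[0.01,0.03,0.02]],[1,[0.02,0.01,0.64],[0.01,0.03,0.02]],[1,[0.01,0.01,0.64],[0.01,0.03,0.02]],[1,[0.01,0.01,0.64],[0.01,0.03,0.02]],[1,[0.01,0.02,0.64],[0.01,0.03,0.02]],[1,[0.0,0.01,0.64],[0.01,0.03,0.02]]]
[[1,[0.01,0.01,0.64],[0.01,0.03,0.02]],[1,[-0.0,0.02,0.64],[0.01,0.03,0.02]]]
```

servo_tool --steps '[[1,[0.02,0.01,0.64],[0.01,0.03,0.02]],[1,[0.02,0.01,0.64],[0.01,0.03,0.02]],[1,[0.01,0.01,0.64],[0.01,0.03,0.02]],[1,[0.02,0.01,0.64],[0.01,0.03,0.02]],[1,[0.01,0.01,0.64],[0.01,0.03,0.02]],[1,[0.01,0.01,0.64],[0.01,0.03,0.02]]]'

```text
time: 4.15
ee_pos: [0.5493, 0.1905, 0.2023]
tcp_rot: [[0.121, 0.985, -0.119], [0.713, -0.17, -0.68], [-0.69, -0.002, -0.724]]
force: [0.6, -0.4, 0.1]
grip_width: 0.0856
```

```bash
python3 - <<'E'
from plan import *
s=monitor.get_state();print(s['ee_pos'],s['time'],s['force'],s['joint_positions'])
im=camera('wrist');p=camera_params('wrist');im=np.ascontiguousarray(im[:,:,::-1])
for a in (0.05,.09,.13):
  for r in (.175,.105):
    v=proj(p,lv(a,r))[0];print(a,v);cv2.circle(im,(int(v[0]),int(v[1])),2,(0,255,0),-1)
cv2.imwrite('pics/w3.png',im)
R=Rt(np.radians(43)); plan(lv(.09),R,N=4)
E
```

```text
[0.54930864 0.19050688 0.2022933 ] 4.15 [ 0.61683984 -0.42802333  0.12757389] [-0.81797774  0.79842571  0.31714678  1.36345098  0.32919129  1.53720635
 -0.80329517]
0.05 [292.39727837 247.36471135]
0.05 [289.85667256 253.84912693]
0.09 [292.43674021 234.63613737]
0.09 [289.88154022 248.19707681]
0.13 [292.46058421 222.15584437]
0.13 [289.90158053 242.60195995]
N 4 err [0.0001 0.0001 0.0001]
[[1,[0.0,0.04,0.64],[0.01,0.04,0.03]],[1,[0.0,0.04,0.63],[0.01,0.04,0.03]],[1,[-0.0,0.03,0.64],[0.01,0.04,0.03]],[1,[-0.01,0.04,0.64],[0.01,0.04,0.03]]]
```

View pics/w3.png

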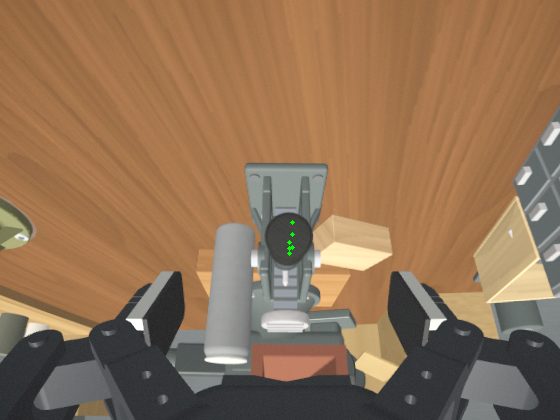

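servo_tool --steps '[[1,[0,0.02,0.64],[0.01,0.04,0.03]],[1,[0,0.02,0.64],[0.01,0.04,0.03]],[1,[0,0.02,0.64],[0.01,0.04,0.03]],[1,[0,0.03,0.64],[0.01,0.04,0.03]],[1,[0,0,0],[0,0,0]]]'

```text
time: 4.62
ee_pos: [0.5432, 0.1448, 0.1554]
tcp_rot: [[0.135, 0.983, -0.124], [0.72, -0.184, -0.669], [-0.681, 0.001, -0.732]]
force: [-0.5, -0.7, 0.3]
grip_width: 0.0856
```

```bash
python3 - <<'E'
from plan import *
s=monitor.get_state();print(s['ee_pos'],s['time'],s['force'],s['joint_positions'])
cv2.imwrite('pics/w4.png',camera('wrist')[:,:,::-1]);a=camera('scene')[:,:,::-1]
cv2.imwrite('pics/s4.png',cv2.resize(a[100:280,170:410],None,fx=3.3,fy=3.3,interpolation=cv2.INTER_CUBIC))
E
```

```text
[0.54322232 0.14484261 0.15537056] 4.6167 [-0.51669295 -0.73472962  0.30836852] [-0.77867433  0.8024504   0.32177597  1.50251565  0.33800968  1.37808744
 -0.830929  ]
```

View pics/w4.png

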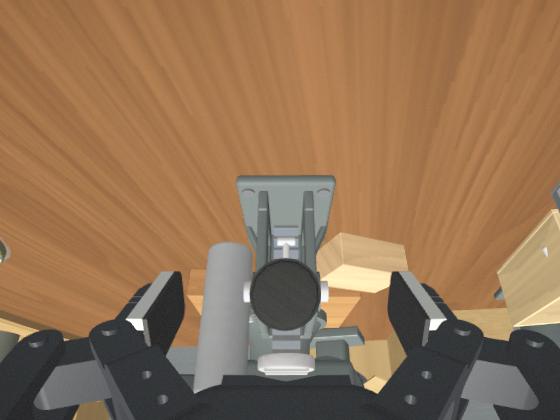

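View pics/s4.png

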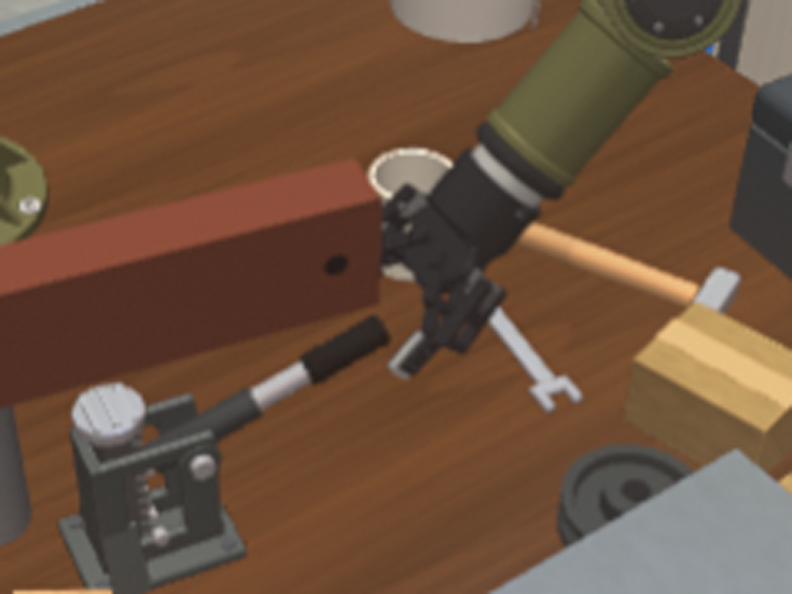

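servo_tool --steps '[[0,[0,0,0],[0,0,0]],[0,[0,0,0],[0,0,0]],[0,[0,0,0],[0,0,0]],[0,[0,0,0],[0,0,0]],[0,[0,0,0],[0,0,0]],[0,[0,0,0],[0,0,0]],[0,[0,0,0],[0,0,0]],[0,[0,0,0],[0,0,0]]]' --squeeze 40

```text
time: 5.38
ee_pos: [0.5434, 0.1477, 0.156]
tcp_rot: [[0.134, 0.983, -0.122], [0.722, -0.181, -0.667], [-0.679, 0.001, -0.735]]
force: [-3.7, 4.2, 1.9]
grip_width: 0.0248
```

```bash
python3 - <<'E'
from plan import *
s=monitor.get_state();print(s['ee_pos'],s['time'],s['force'],s['ft_torque'],s['grip_width'])
cv2.imwrite('pics/w5.png',camera('wrist')[:,:,::-1]);a=camera('scene')[:,:,::-1]
cv2.imwrite('pics/s5.png',cv2.resize(a[100:280,170:410],None,fx=3.3,fy=3.3,interpolation=cv2.INTER_CUBIC))
E
```

```text
[0.54342081 0.14765944 0.15604157] 5.3833 [-3.70110493  4.2171526   1.94382353] [ 0.92045744  0.50877395 -0.76548564] 0.024753941819185433
```

View pics/w5.png

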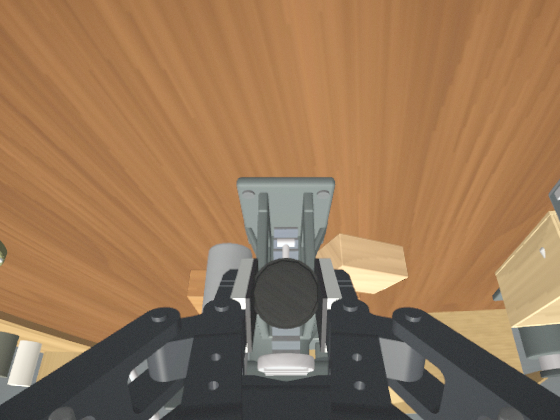

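View pics/s5.png

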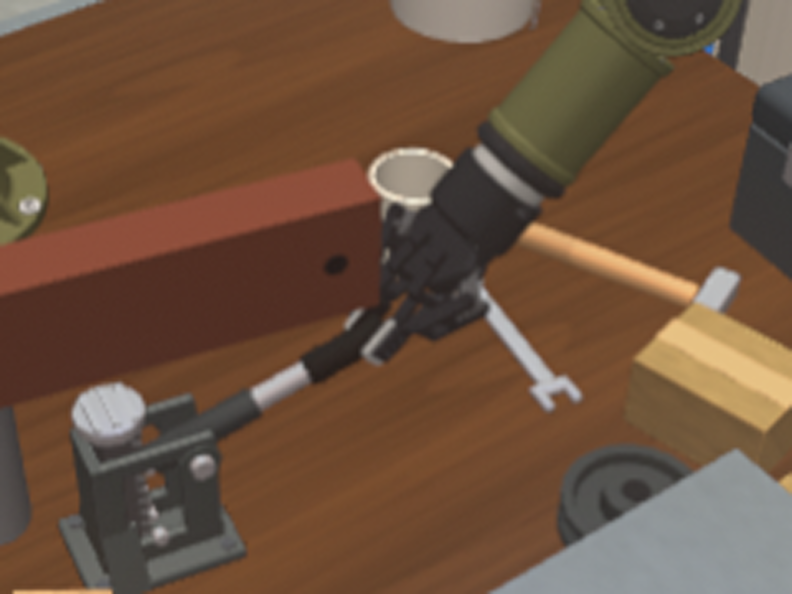

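```bash
cat >> plan.py <<'E'
def arc(a0,a1,N,op=0,R=None,r=.163,ease=False):
    R=monitor.get_state()['tcp_rot'] if R is None else R
    rows=[];acc=lv(a0,r)
    for i in range(N):
        t=lv(a0+(a1-a0)*(i+1)/N,r); sh=np.round(R.T@(t-acc)/.025,2); acc=acc+R@sh*.025; rows.append([op,sh.tolist(),[0,0,0]])
    for i in range(0,N,8): print(json.dumps(rows[i:i+8]).replace(' ',''))
def est():
    s=monitor.get_state();p=s['ee_pos']-F;h=p@u
    print('t',s['time'],'pos',np.round(s['ee_pos'],4),'F',np.round(s['force'],1),'a',round(.4-np.arctan2(p[2],h),3),'r',round(np.hypot(h,p[2]),4),'off',round(p@n,4),'w',s['grip_width'],'dq',np.abs(s['dq']).max())
E
python3 - <<'E'
from plan import *
est(); R=Rt(np.radians(43)); arc(.085,0.0,5); arc(0,.66,16);arc(0,.66,16,R=R)
E
```

```text
t 5.4833 pos [0.5434 0.1477 0.1561] F [-3.1  3.9  3.5] a 0.089 r 0.1668 off -0.0017 w 0.024790054497905716 dq 0.0020390992943730684
[[0,[-0.1,0.0,-0.05],[0,0,0]],[0,[-0.1,0.0,-0.05],[0,0,0]],[0,[-0.09,0.0,-0.05],[0,0,0]],[0,[-0.1,0.0,-0.05],[0,0,0]],[0,[-0.1,0.0,-0.05],[0,0,0]]]
[[0,[0.24,-0.0,0.12],[0,0,0]],[0,[0.24,-0.0,0.12],[0,0,0]],[0,[0.23,-0.0,0.14],[0,0,0]],[0,[0.23,-0.0,0.14],[0,0,0]],[0,[0.22,-0.0,0.16],[0,0,0]],[0,[0.21,-0.0,0.16],[0,0,0]],[0,[0.21,-0.0,0.17],[0,0,0]],[0,[0.2,-0.0,0.18],[0,0,0]]]
[[0,[0.19,-0.0,0.19],[0,0,0]],[0,[0.19,-0.0,0.2],[0,0,0]],[0,[0.17,-0.0,0.2],[0,0,0]],[0,[0.17,-0.0,0.21],[0,0,0]],[0,[0.16,-0.0,0.22],[0,0,0]],[0,[0.15,-0.0,0.22],[0,0,0]],[0,[0.14,-0.01,0.23],[0,0,0]],[0,[0.13,0.0,0.24],[0,0,0]]]
[[0,[0.24,0.0,0.11],[0,0,0]],[0,[0.24,-0.0,0.13],[0,0,0]],[0,[0.23,0.0,0.13],[0,0,0]],[0,[0.23,-0.0,0.15],[0,0,0]],[0,[0.22,-0.0,0.15],[0,0,0]],[0,[0.22,0.0,0.16],[0,0,0]],[0,[0.2,-0.0,0.17],[0,0,0]],[0,[0.21,-0.0,0.18],[0,0,0]]]
[[0,[0.19,-0.0,0.19],[0,0,0]],[0,[0.18,0.0,0.2],[0,0,0]],[0,[0.18,0.0,0.2],[0,0,0]],[0,[0.17,0.0,0.21],[0,0,0]],[0,[0.16,0.0,0.21],[0,0,0]],[0,[0.15,0.0,0.23],[0,0,0]],[0,[0.14,0.0,0.23],[0,0,0]],[0,[0.13,-0.0,0.23],[0,0,0]]]
```

Raise to the upper stop, with one overshoot row.

servo_tool --steps '[[0,[-0.1,0,-0.05],[0,0,0]],[0,[-0.1,0,-0.05],[0,0,0]],[0,[-0.1,0,-0.05],[0,0,0]],[0,[-0.1,0,-0.05],[0,0,0]],[0,[-0.1,0,-0.05],[0,0,0]],[0,[-0.1,0,-0.05],[0,0,0]],[0,[0,0,0],[0,0,0]]]'

```text
time: 6.07
ee_pos: [0.5423, 0.1418, 0.1705]
tcp_rot: [[0.134, 0.983, -0.122], [0.723, -0.181, -0.666], [-0.678, 0.001, -0.735]]
force: [-2.3, 4.4, -12.9]
grip_width: 0.0249
```

```bash
python3 -c "
from plan import *
est()"
```

```text
t 6.0667 pos [0.5423 0.1418 0.1705] F [ -2.3   4.4 -12.9] a -0.005 r 0.1663 off -0.0017 w 0.024861332865958825 dq 0.006853027596969764
```

servo_tool --steps '[[0,[-0.1,0,-0.04],[0,0,0]],[0,[-0.1,0,-0.04],[0,0,0]],[0,[0,0,0],[0,0,0]]]'

```text
time: 6.32
ee_pos: [0.542, 0.1404, 0.1732]
tcp_rot: [[0.131, 0.984, -0.122], [0.724, -0.179, -0.666], [-0.677, -0.001, -0.736]]
force: [-0.1, 1.7, -26.9]
grip_width: 0.0246
```

```bash
python3 - <<'E'
from plan import *
est()
p=camera_params('scene')
a=camera('scene')[:,:,::-1]
cv2.imwrite('pics/s6.png',cv2.resize(a[100:280,170:410],None,fx=3.3,fy=3.3,interpolation=cv2.INTER_CUBIC))
E
```

```text
t 6.3167 pos [0.542  0.1404 0.1732] F [ -0.1   1.7 -26.9] a -0.023 r 0.1661 off -0.0017 w 0.02459614104326859 dq 0.003997816497962763
```

View pics/s6.png

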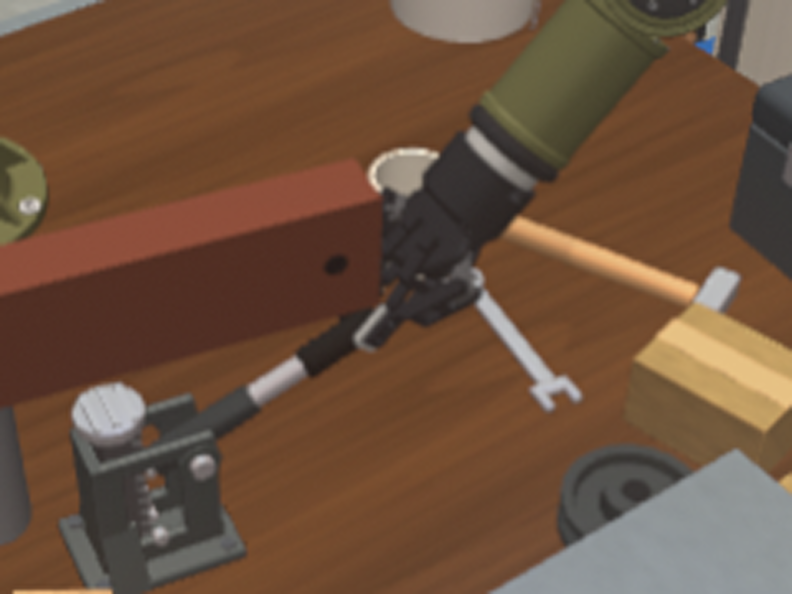

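```bash
python3 -c "
from plan import *
arc(-.04,.64,16,R=Rt(np.radians(43)),r=.165)"
```

```text
[[0,[0.26,0.0,0.11],[0,0,0]],[0,[0.25,0.0,0.12],[0,0,0]],[0,[0.25,-0.0,0.13],[0,0,0]],[0,[0.24,-0.0,0.14],[0,0,0]],[0,[0.24,-0.0,0.15],[0,0,0]],[0,[0.23,-0.0,0.17],[0,0,0]],[0,[0.22,-0.0,0.17],[0,0,0]],[0,[0.21,-0.0,0.18],[0,0,0]]]
[[0,[0.21,0.0,0.19],[0,0,0]],[0,[0.2,-0.0,0.2],[0,0,0]],[0,[0.19,-0.0,0.2],[0,0,0]],[0,[0.18,0.0,0.22],[0,0,0]],[0,[0.17,-0.0,0.22],[0,0,0]],[0,[0.16,0.0,0.23],[0,0,0]],[0,[0.16,-0.0,0.23],[0,0,0]],[0,[0.14,-0.0,0.24],[0,0,0]]]
```

servo_tool --steps '[[0,[0.26,0,0.11],[0,0,0]],[0,[0.25,0,0.12],[0,0,0]],[0,[0.25,0,0.13],[0,0,0]],[0,[0.24,0,0.14],[0,0,0]],[0,[0.24,0,0.15],[0,0,0]],[0,[0.23,0,0.17],[0,0,0]],[0,[0.22,0,0.17],[0,0,0]],[0,[0.21,0,0.18],[0,0,0]]]'

```text
time: 7.03
ee_pos: [0.5447, 0.1542, 0.1247]
tcp_rot: [[0.135, 0.983, -0.122], [0.721, -0.181, -0.669], [-0.68, 0.002, -0.733]]
force: [-7.2, 8.9, 6.7]
grip_width: 0.0249
```

```bash
python3 -c "
from plan import *
est()"
```

```text
t 7.0333 pos [0.5447 0.1542 0.1247] F [-7.2  8.9  6.7] a 0.281 r 0.1667 off -0.0016 w 0.024857685092270355 dq 0.11807354532827298
```

servo_tool --steps '[[0,[0.21,0,0.19],[0,0,0]],[0,[0.2,0,0.2],[0,0,0]],[0,[0.19,0,0.2],[0,0,0]],[0,[0.18,0,0.22],[0,0,0]],[0,[0.17,0,0.22],[0,0,0]],[0,[0.16,0,0.23],[0,0,0]],[0,[0.16,0,0.23],[0,0,0]],[0,[0.14,0,0.24],[0,0,0]]]'

```text
time: 7.7
ee_pos: [0.5443, 0.1516, 0.0682]
tcp_rot: [[0.134, 0.984, -0.121], [0.722, -0.18, -0.668], [-0.679, 0.002, -0.734]]
force: [-7.4, 10.8, 4.1]
grip_width: 0.0243
```

```bash
python3 - <<'E'
from plan import *
est(); arc(.64,.72,3,R=Rt(np.radians(43)),r=.165)
a=camera('scene')[:,:,::-1]
cv2.imwrite('pics/s7.png',cv2.resize(a[100:300,170:410],None,fx=3,fy=3,interpolation=cv2.INTER_CUBIC))
E
```

```text
t 7.7 pos [0.5443 0.1516 0.0682] F [-7.4 10.8  4.1] a 0.622 r 0.167 off -0.0016 w 0.02427079674186024 dq 0.15612512704927958
[[0,[0.08,-0.0,0.15],[0,0,0]],[0,[0.08,-0.0,0.16],[0,0,0]],[0,[0.08,-0.0,0.16],[0,0,0]]]
```

View pics/s7.png

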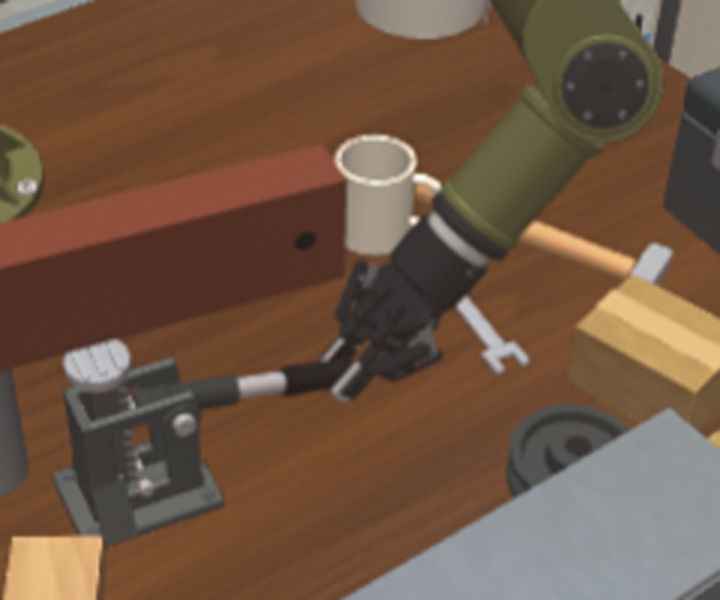

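servo_tool --steps '[[0,[0.08,0,0.15],[0,0,0]],[0,[0.08,0,0.16],[0,0,0]],[0,[0.07,0,0.15],[0,0,0]],[0,[0,0,0],[0,0,0]]]'

```text
time: 8.08
ee_pos: [0.5439, 0.1493, 0.0594]
tcp_rot: [[0.134, 0.984, -0.12], [0.722, -0.18, -0.669], [-0.679, 0.003, -0.734]]
force: [-12.0, 19.2, 28.4]
grip_width: 0.0243
```

```bash
python3 -c "
from plan import *
est()"
```

```text
t 8.0833 pos [0.5439 0.1493 0.0594] F [-12.   19.2  28.4] a 0.677 r 0.1669 off -0.0015 w 0.02427950969699683 dq 0.009732829063707423
```

```bash
python3 -c "
from plan import *
arc(.72,-.02,16,R=Rt(np.radians(43)),r=.167)"
```

```text
[[0,[-0.14,0.0,-0.28],[0,0,0]],[0,[-0.14,0.0,-0.27],[0,0,0]],[0,[-0.16,0.0,-0.26],[0,0,0]],[0,[-0.18,-0.0,-0.26],[0,0,0]],[0,[-0.18,-0.0,-0.25],[0,0,0]],[0,[-0.2,-0.0,-0.24],[0,0,0]],[0,[-0.2,-0.0,-0.23],[0,0,0]],[0,[-0.22,0.0,-0.22],[0,0,0]]]
[[0,[-0.23,0.0,-0.21],[0,0,0]],[0,[-0.23,0.0,-0.2],[0,0,0]],[0,[-0.25,0.0,-0.18],[0,0,0]],[0,[-0.25,0.0,-0.18],[0,0,0]],[0,[-0.26,0.0,-0.17],[0,0,0]],[0,[-0.27,0.0,-0.15],[0,0,0]],[0,[-0.28,0.0,-0.14],[0,0,0]],[0,[-0.28,-0.0,-0.12],[0,0,0]]]
```

servo_tool --steps '[[0,[-0.08,-0.04,-0.33],[0,0,0]],[0,[-0.14,0,-0.27],[0,0,0]],[0,[-0.16,0,-0.26],[0,0,0]],[0,[-0.18,0,-0.26],[0,0,0]],[0,[-0.18,0,-0.25],[0,0,0]],[0,[-0.2,0,-0.24],[0,0,0]],[0,[-0.2,0,-0.23],[0,0,0]],[0,[-0.22,0,-0.22],[0,0,0]]]'

```text
time: 8.75
ee_pos: [0.5445, 0.1533, 0.1165]
tcp_rot: [[0.136, 0.983, -0.125], [0.718, -0.185, -0.671], [-0.683, 0.002, -0.731]]
force: [-4.4, -7.2, -8.4]
grip_width: 0.0243
```

servo_tool --steps '[[0,[-0.23,0,-0.21],[0,0,0]],[0,[-0.23,0,-0.2],[0,0,0]],[0,[-0.25,0,-0.18],[0,0,0]],[0,[-0.25,0,-0.18],[0,0,0]],[0,[-0.26,0,-0.17],[0,0,0]],[0,[-0.27,0,-0.15],[0,0,0]],[0,[-0.28,0,-0.14],[0,0,0]],[0,[0,0,0],[0,0,0]]]'

```text
time: 9.42
ee_pos: [0.5422, 0.141, 0.1703]
tcp_rot: [[0.138, 0.982, -0.126], [0.717, -0.186, -0.671], [-0.683, 0.002, -0.731]]
force: [-4.7, -7.0, -3.2]
grip_width: 0.0245
```

```bash
python3 -c "
from plan import *
est()"
```

```text
t 9.4167 pos [0.5422 0.141  0.1703] F [-4.7 -7.  -3.2] a -0.005 r 0.1655 off -0.0017 w 0.024454121011353476 dq 0.010464172837611366
```

servo_tool --steps '[[0,[-0.12,0,-0.04],[0,0,0]],[0,[-0.12,0,-0.04],[0,0,0]],[0,[-0.08,0,-0.03],[0,0,0]],[0,[0,0,0],[0,0,0]]]'

```text
time: 9.75
ee_pos: [0.5418, 0.1394, 0.174]
tcp_rot: [[0.135, 0.983, -0.124], [0.721, -0.183, -0.668], [-0.68, 0.001, -0.733]]
force: [0.4, -6.4, -22.2]
grip_width: 0.0247
```

```bash
python3 - <<'E'
from plan import *
est()
a=camera('scene')[:,:,::-1]
cv2.imwrite('pics/s8.png',cv2.resize(a[100:300,170:410],None,fx=3,fy=3,interpolation=cv2.INTER_CUBIC))
E
```

```text
t 9.75 pos [0.5418 0.1394 0.174 ] F [  0.4  -6.4 -22.2] a -0.03 r 0.1655 off -0.0017 w 0.024668194160530215 dq 0.006835878133573899
```

View pics/s8.png

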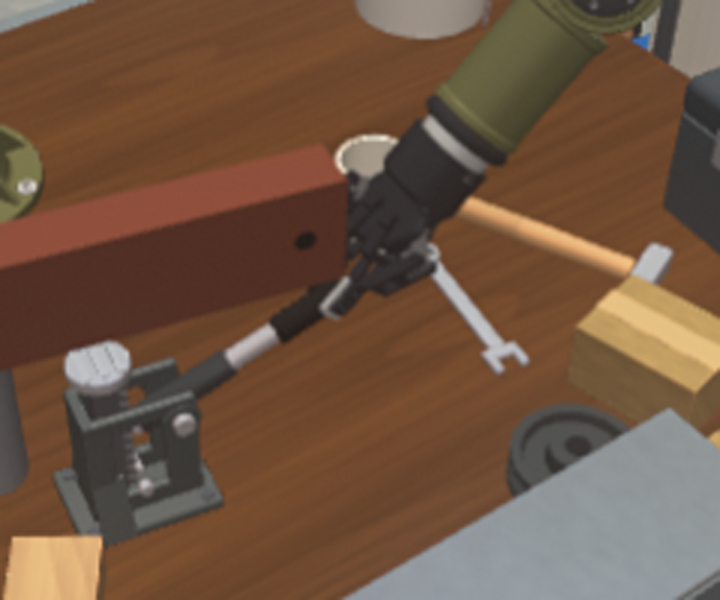

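servo_tool --steps '[[0,[0.25,0,0.12],[0,0,0]],[0,[0.25,0,0.12],[0,0,0]],[0,[0.25,0,0.13],[0,0,0]],[0,[0.24,0,0.14],[0,0,0]],[0,[0.24,0,0.15],[0,0,0]],[0,[0.23,0,0.17],[0,0,0]],[0,[0.22,0,0.17],[0,0,0]],[0,[0.21,0,0.18],[0,0,0]]]'

```text
time: 10.47
ee_pos: [0.5448, 0.155, 0.1238]
tcp_rot: [[0.136, 0.983, -0.122], [0.72, -0.183, -0.669], [-0.68, 0.003, -0.733]]
force: [-5.9, 5.8, 6.9]
grip_width: 0.0244
```

servo_tool --steps '[[0,[0.21,0,0.19],[0,0,0]],[0,[0.2,0,0.2],[0,0,0]],[0,[0.19,0,0.2],[0,0,0]],[0,[0.18,0,0.22],[0,0,0]],[0,[0.17,0,0.22],[0,0,0]],[0,[0.16,0,0.23],[0,0,0]],[0,[0.16,0,0.23],[0,0,0]],[0,[0.14,0,0.24],[0,0,0]]]'

```text
time: 11.13
ee_pos: [0.5445, 0.1534, 0.0673]
tcp_rot: [[0.135, 0.984, -0.12], [0.722, -0.181, -0.667], [-0.678, 0.003, -0.735]]
force: [-4.8, 8.1, 4.3]
grip_width: 0.0247
```

servo_tool --steps '[[0,[0.08,0,0.15],[0,0,0]],[0,[0.08,0,0.16],[0,0,0]],[0,[0.06,0,0.12],[0,0,0]],[0,[0,0,0],[0,0,0]]]'

```text
time: 11.47
ee_pos: [0.5443, 0.1514, 0.0591]
tcp_rot: [[0.135, 0.984, -0.119], [0.722, -0.18, -0.668], [-0.679, 0.005, -0.735]]
force: [-9.5, 17.2, 27.4]
grip_width: 0.0247
```

```bash
python3 -c "
from plan import *
est()"
```

```text
t 11.4667 pos [0.5443 0.1514 0.0591] F [-9.5 17.2 27.4] a 0.675 r 0.169 off -0.0015 w 0.024728643985836473 dq 0.007177835572155869
```

servo_tool --steps '[[0,[-0.12,-0.02,-0.29],[0,0,0]],[0,[-0.14,0,-0.27],[0,0,0]],[0,[-0.16,0,-0.26],[0,0,0]],[0,[-0.18,0,-0.26],[0,0,0]],[0,[-0.18,0,-0.25],[0,0,0]],[0,[-0.2,0,-0.24],[0,0,0]],[0,[-0.2,0,-0.23],[0,0,0]],[0,[-0.22,0,-0.22],[0,0,0]]]'

```text
time: 12.13
ee_pos: [0.5447, 0.155, 0.1166]
tcp_rot: [[0.136, 0.983, -0.123], [0.719, -0.184, -0.67], [-0.682, 0.003, -0.732]]
force: [0.5, -8.3, -8.4]
grip_width: 0.0245
```

servo_tool --steps '[[0,[-0.23,0,-0.21],[0,0,0]],[0,[-0.23,0,-0.2],[0,0,0]],[0,[-0.25,0,-0.18],[0,0,0]],[0,[-0.25,0,-0.18],[0,0,0]],[0,[-0.26,0,-0.17],[0,0,0]],[0,[-0.27,0,-0.15],[0,0,0]],[0,[-0.28,0,-0.14],[0,0,0]],[0,[0,0,0],[0,0,0]]]'

```text
time: 12.8
ee_pos: [0.5424, 0.1426, 0.1703]
tcp_rot: [[0.138, 0.983, -0.124], [0.718, -0.186, -0.67], [-0.682, 0.004, -0.732]]
force: [-0.7, -7.0, -3.4]
grip_width: 0.0247
```

servo_tool --steps '[[0,[-0.12,0,-0.04],[0,0,0]],[0,[-0.12,0,-0.04],[0,0,0]],[0,[-0.08,0,-0.03],[0,0,0]],[0,[0,0,0],[0,0,0]]]'

```text
time: 13.13
ee_pos: [0.542, 0.1406, 0.1749]
tcp_rot: [[0.136, 0.983, -0.122], [0.721, -0.183, -0.668], [-0.679, 0.002, -0.734]]
force: [2.5, -6.2, -16.1]
grip_width: 0.0242
```

```bash
python3 - <<'E'
from plan import *
est()
a=camera('scene')[:,:,::-1]
cv2.imwrite('pics/s9.png',cv2.resize(a[100:300,170:410],None,fx=3,fy=3,interpolation=cv2.INTER_CUBIC))
E
```

```text
t 13.1333 pos [0.542  0.1406 0.1749] F [  2.5  -6.2 -16.1] a -0.032 r 0.167 off -0.0018 w 0.02423483033111491 dq 0.006790415774587705
```

View pics/s9.png

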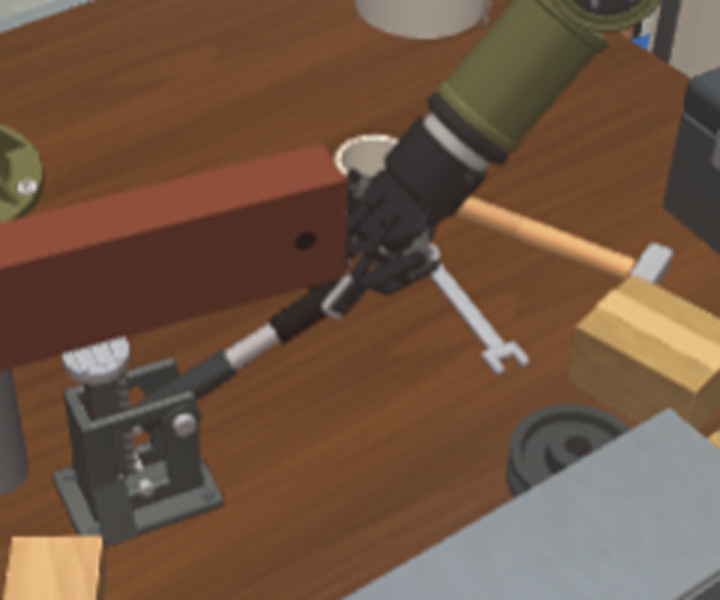

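servo_tool --steps '[[0,[-0.08,0,-0.03],[0,0,0]],[0,[0,0,0],[0,0,0]]]'

```text
time: 13.35
ee_pos: [0.5419, 0.1406, 0.1751]
tcp_rot: [[0.135, 0.983, -0.122], [0.723, -0.182, -0.667], [-0.678, 0.002, -0.735]]
force: [4.7, -7.0, -26.1]
grip_width: 0.0243
```

servo_tool --steps '[[0,[0.27,0,0.13],[0,0,0]],[0,[0.27,0,0.13],[0,0,0]],[0,[0.26,0,0.14],[0,0,0]],[0,[0.25,0,0.15],[0,0,0]],[0,[0.24,0,0.15],[0,0,0]],[0,[0.23,0,0.17],[0,0,0]],[0,[0.22,0,0.17],[0,0,0]],[0,[0.21,0,0.18],[0,0,0]]]'

```text
time: 14.02
ee_pos: [0.5452, 0.1578, 0.122]
tcp_rot: [[0.135, 0.984, -0.118], [0.723, -0.179, -0.667], [-0.677, 0.004, -0.736]]
force: [1.0, 1.7, 8.1]
grip_width: 0.0245
```

servo_tool --steps '[[0,[0.21,0,0.19],[0,0,0]],[0,[0.2,0,0.2],[0,0,0]],[0,[0.19,0,0.2],[0,0,0]],[0,[0.18,0,0.22],[0,0,0]],[0,[0.17,0,0.22],[0,0,0]],[0,[0.16,0,0.23],[0,0,0]],[0,[0.16,0,0.23],[0,0,0]],[0,[0.14,0,0.24],[0,0,0]]]'

```text
time: 14.68
ee_pos: [0.545, 0.1561, 0.0655]
tcp_rot: [[0.134, 0.984, -0.117], [0.726, -0.178, -0.665], [-0.675, 0.004, -0.738]]
force: [1.0, 6.4, 3.2]
grip_width: 0.0244
```

servo_tool --steps '[[0,[0.08,0,0.15],[0,0,0]],[0,[0.08,0,0.16],[0,0,0]],[0,[0.05,0,0.1],[0,0,0]],[0,[0,0,0],[0,0,0]]]'

```text
time: 15.02
ee_pos: [0.5446, 0.1543, 0.0579]
tcp_rot: [[0.135, 0.984, -0.116], [0.725, -0.177, -0.665], [-0.675, 0.006, -0.738]]
force: [-2.6, 14.5, 26.5]
grip_width: 0.0247
```

```bash
python3 - <<'E'
from plan import *
est()
a=camera('scene')[:,:,::-1]
cv2.imwrite('pics/s10.png',cv2.resize(a[100:300,170:410],None,fx=3,fy=3,interpolation=cv2.INTER_CUBIC))
E
```

```text
t 15.0167 pos [0.5446 0.1543 0.0579] F [-2.6 14.5 26.5] a 0.677 r 0.1721 off -0.0017 w 0.024705435324449587 dq 0.00828722827004589
```

View pics/s10.png

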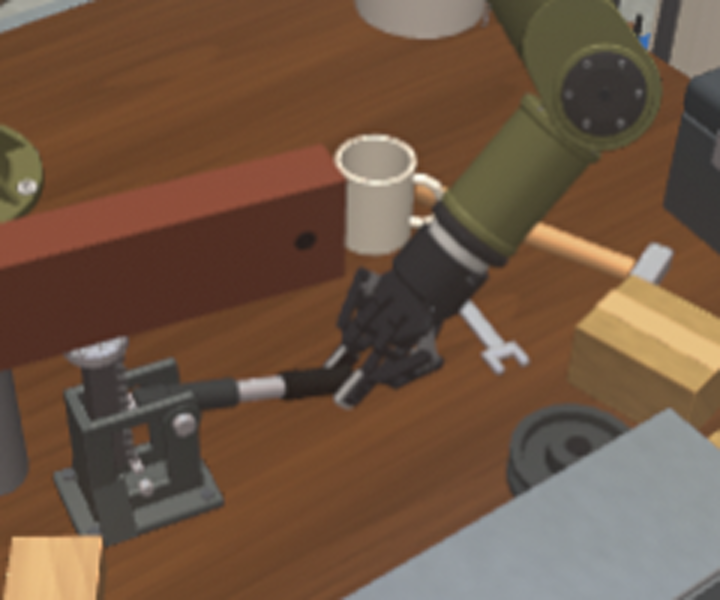

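servo_tool --steps '[[0,[-0.05,0,-0.09],[0,0,0]],[0,[0,0,0],[0,0,0]]]'

```text
time: 15.23
ee_pos: [0.5446, 0.1543, 0.0582]
tcp_rot: [[0.134, 0.984, -0.116], [0.726, -0.178, -0.664], [-0.674, 0.005, -0.739]]
force: [-0.8, 9.1, 10.2]
grip_width: 0.0247
```

servo_tool --steps '[[1,[0,0,0],[0,0,0]],[1,[0,0,0],[0,0,0]],[1,[0,0,0],[0,0,0]],[1,[0,0,0],[0,0,0]],[1,[0,0,0],[0,0,0]],[1,[0,0,0],[0,0,0]],[1,[0,0,0],[0,0,0]]]'

```text
time: 15.82
ee_pos: [0.5434, 0.1499, 0.0577]
tcp_rot: [[0.135, 0.983, -0.122], [0.721, -0.182, -0.668], [-0.679, 0.002, -0.734]]
force: [-0.9, 0.2, 0.2]
grip_width: 0.0851
```

servo_tool --steps '[[1,[0,0,-0.3],[0,0,0]],[1,[0,0,-0.5],[0,0,0]],[1,[0,0,-0.7],[0,0,0]],[1,[0,0,-0.8],[0,0,0]],[1,[0,0,-0.8],[0,0,0]],[1,[0,0,-0.8],[0,0,0]],[1,[0,0,-0.8],[0,0,0]],[1,[0,0,-0.5],[0,0,0]]]'

```text
time: 16.48
ee_pos: [0.5595, 0.239, 0.1551]
tcp_rot: [[0.135, 0.984, -0.12], [0.723, -0.18, -0.667], [-0.677, 0.003, -0.736]]
force: [0.4, -0.5, 0.9]
grip_width: 0.0853
```

```bash
python3 - <<'E'
from plan import *
est()
a=camera('scene')[:,:,::-1]
cv2.imwrite('pics/sfull.png',a)
o=cv2.imread('pics/scene0.png')
cv2.imwrite('pics/s11.png',np.hstack([cv2.resize(k[190:290,180:290],None,fx=3.6,fy=5,interpolation=cv2.INTER_CUBIC) for k in (o,a)]))
cv2.imwrite('pics/w11.png',camera('wrist')[:,:,::-1])
p=camera_params('scene')
# predicted saddle centre/ lever tip rows
for h in (0,.0123,.0253,.0383,.039,.044,.052): print(h,proj(p,[.5073,-.067,.165+h])[0])
for al in (.56,.6,.63,.66): print(al,proj(p,lv(al,.175))[0],proj(p,lv(al,.105))[0])
print(proj(p,lv(.085,.175)))
E
```

```text
t 16.4833 pos [0.5595 0.239  0.1551] F [ 0.4 -0.5  0.9] a 0.204 r 0.2565 off -0.0026 w 0.08532447375073068 dq 0.34142295692567565
0 [202.4750755  223.46779652]
0.0123 [202.01181443 219.84887362]
0.0253 [201.51570904 215.9678782 ]
0.0383 [201.01282597 212.02803411]
0.039 [200.98555298 211.81419522]
0.044 [200.79016229 210.28169177]
0.052 [200.4753942  207.81100271]
0.56 [287.29529888 220.86907152] [263.732454   225.51248506]
0.6 [286.80877118 222.81979833] [263.48050582 226.70138837]
0.63 [286.38618878 224.28474532] [263.25462629 227.59632561]
0.66 [285.91489357 225.75010242] [262.99745548 228.49324505]
[[285.91109371 198.88779682]]
```

View pics/s11.png

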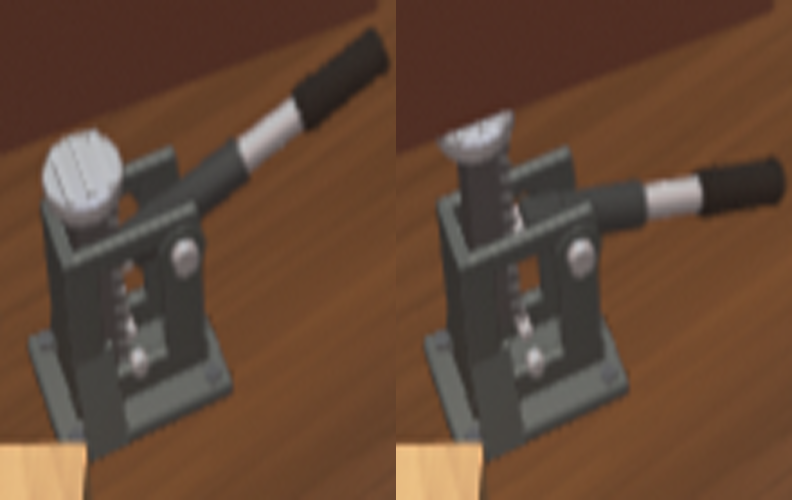

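View pics/sfull.png

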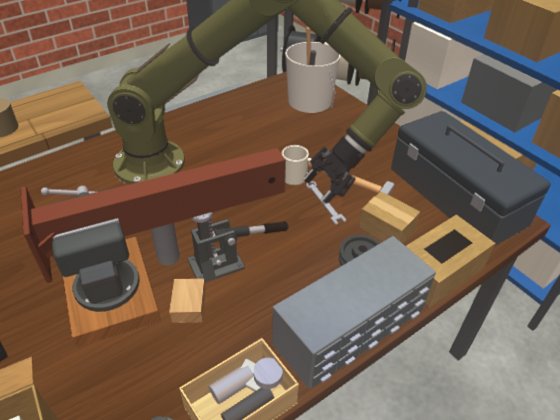

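View pics/w11.png

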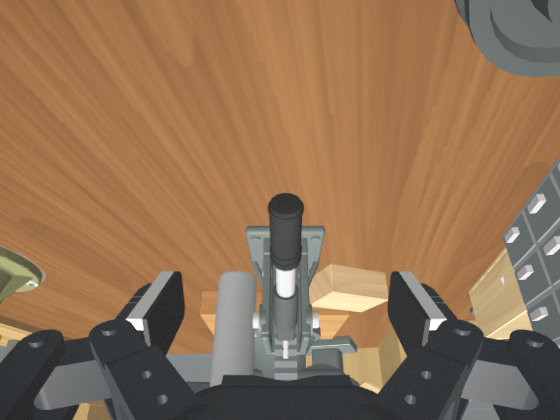

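servo_tool --steps '[[1,[0,0,-0.5],[0,0,0]],[1,[0,0,0],[0,0,0]],[1,[0,0,0],[0,0,0]],[1,[0,0,0],[0,0,0]]]'

```text
time: 16.92
ee_pos: [0.5604, 0.2444, 0.1618]
tcp_rot: [[0.135, 0.983, -0.123], [0.721, -0.182, -0.669], [-0.68, 0.002, -0.733]]
force: [-0.2, 0.2, -0.1]
grip_width: 0.0855
```

```bash
python3 - <<'E'
from plan import *
from plant import order
est()
a=camera('scene')
for l in ['lube_can','chock','mug','wrench','hammer','pulley','carton','jack_lever']:
    r=models.search_frame(l,'scene'); print(l,[(round(q['score'],2),np.round(q['extent'],1)) for q in r[:1]])
b=cv2.imread('pics/scene0.png')[:,:,::-1]
d=np.abs(a.astype(int)-b).sum(2)
for nm,(x0,y0,x1,y1) in dict(can=(150,224,182,265),chock=(168,278,205,324),mug=(282,146,305,184),pulley=(338,232,380,268),wrench=(325,200,346,224),vise=(20,190,145,320)).items(): print(nm,d[y0:y1,x0:x1].mean().round(1),(d[y0:y1,x0:x1]>80).mean().round(3))
E
```

```text
t 16.9167 pos [0.5604 0.2444 0.1618] F [-0.2  0.2 -0.1] a 0.183 r 0.2633 off -0.0027 w 0.08553928456817013 dq 0.0030531931435123045
lube_can [(0.85, array([151.6, 223.5, 179.7, 262.7]))]
chock [(0.81, array([170.9, 278.4, 203.5, 322.6]))]
mug [(0.89, array([284.1, 142.8, 315.1, 182.5]))]
wrench [(0.79, array([306.9, 180.3, 344.6, 223.7]))]
hammer [(0.63, array([312.9, 162.1, 395. , 191.8]))]
pulley []
carton [(0.79, array([364.3, 191.6, 421.8, 242.3]))]
jack_lever [(0.9, array([213.9, 218.4, 289.8, 237. ]))]
can 5.7 0.0
chock 9.7 0.0
mug 10.1 0.0
pulley 7.7 0.0
wrench 8.8 0.004
vise 6.4 0.0
```

Nothing has been disturbed, so I'm handing in.

```bash
python3 -c "
from plant import order
print(order.finish_job())"
```

```text
the job is handed in; nothing more can be done
None
```

The jack has had its three full strokes, the lever is down at its lower stop, and the arm has let go and backed off. I handed the job in at about 17 s.

- **Strokes:** The lever was not at its upper stop to begin with (about 0.09 rad down), so I raised it there first. I then worked three strokes from stop to stop. Every stop showed as a force rise to about 22–28 N at the expected angle.
- **Saddle height:** In the scene picture the saddle is about 12.6 px higher than at the start, roughly 42 mm. That fits three teeth (39 mm) plus the lifting pawl's carry with the lever down, and it is below the 49.5 mm where it meets the rail. The rail partly hides the saddle, so I judged this from its lower edge.
- **Lever:** Its tip is within about 1 px of where the lower stop should put it.
- **Surroundings:** With the gripper open the tool force reads about 0 N. The areas I compared between the first and last pictures did not change: can, chock, mug, pulley, the wrench's end and the vise. I did not compare the hammer and carton against the first picture, and the network did not find the pulley in the last one.
- **Disagreements:** During the strokes the pads crept about 5 mm outward along the grip, but they stayed on it. My angle readings ran about 0.02–0.03 rad past both stops, which I put down to flex or slip under load.

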